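# Load the filter slider into the lamp's filter dock

### The arm

A 6-joint arm with a two-finger parallel gripper is mounted at the origin on the work surface. World frame = base frame: x ahead of the robot, y to its left, z up, the work surface at z = 0. Lengths are in m, angles in rad, forces in N, time in s.
With the tool pointing down it reaches from about 0.425 to 0.95 m from the base axis. Payload 3.5 kg.
Tool frame: the origin (TCP) lies on the centre line of the jaws, within the pads' length; the fingertips stand tip_extent ahead of it and the grasp point (between the pads) lies 2 mm behind it (tip_extent is the distance from the TCP to the fingertips, in m); z points along the fingers, y is the direction in which the jaws open and shut (so a half turn about z gives the same grasp; the last joint's range is limited). The gripper opens to 85 mm and grips with 20 to 120 N. Pads are 22 mm wide; open, the fingers measure 114 mm over their backs; the gripper's body (76 mm by 85 mm) begins 54 mm behind the grasp point. The pads swing forward as they close: fully open they stand 13 mm farther back than shut.
Start: joints at [1.081, 0.286, 1.577, -0, 1.279, -0.15], TCP at [0.225, 0.636, 0.222] pointing down, gripper open.
Joint ranges: [-2.77, 2.77], [-0.9, 2.22], [0.21, 2.48], [-1.53, 4.67], [0.24, 2.81], [-2.84, 2.84]. Speed limits (rad/s): [2.79, 2.79, 3.14, 3.14, 3.14, 3.14].

### API

Orientations are given as a unit quaternion [x, y, z, w].
In Python, from plant import * gives the robot as it stands.
- The arm moves only by the shell command python3 -m crank 'ROWS' [FORCE]. ROWS is JSON, a list of rows, each a list of 7 numbers: the gripper's target within -1 to 1 (shut at 1, half-way at 0, fully open at -1), then the shift along the tool's x, y, z in cm, then the turn, a rotation vector about the tool's x, y, z in degrees. In form: [[fingers, tx, ty, tz, wx, wy, wz], ...]. A call has 1 to 5 rows; each row shifts and turns the commanded pose from where the row before left it, along the tool's axes as they then stand; what a row does not reach is not made up. A row lasts 1/10 s, in which the tool goes at most 50 mm and 8.59 degrees, less where a joint would pass 70% of its speed; a pose out of reach is approached as far as the arm can. A call is refused whole if a number of a shift passes 5 or a number of a turn 8.59, either way. A call with a gripper value outside its range is refused whole. The fingers move at their own pace and stop on an object; FORCE is the grip in N (left out, the last holds). Time passes only in rows, so rows that do not move let the fingers close. It gives the time, the measured TCP pose, the force and the opening at its end, in the units of the state.
- get_state(): the state, without advancing time (a new reading comes with each control period).
- read_camera(name): name is "side" or "top" or "wrist"; returns a dict with "color" (420x560x3 uint8, red, green, blue), "vfov" (degrees; the focal length in pixels is half the picture's height over the tangent of half this angle, whatever the lens; pixels are square), "cx", "cy" (the principal point, pixels), "distortion" ([k1, k2, p1, p2, k3] as OpenCV has them; the pictures are not rectified), "cam_to_world" (4x4, takes a point from camera to world coordinates). Camera axes: x right, y up, looking along -z (the intrinsics and any distortion apply to the point x, -y, -z); pixel columns grow to the right and rows downward; lengths in m; the calibration is good to about 2 mm. A picture is of the moment at which its call begins. There is no depth.
- sign_off(): hands the job in, once; it reports no verdict.
Trained networks look in the newest picture that a camera, given by its name, has taken for a name from the list of things; names that differ only in an ending like _2 or _b are one class to them, and where a whole thing is asked for, a point or a joint stands for the part that bears it (a point fixed in the world has none). Each returns a list of dicts, best first, with "p" (0 to 1); they miss things now and then, are a little off and sometimes report something else, mostly with a low value. They report only what shows in the picture. A call takes as long as a camera call.
- trace(thing, camera): "pixels" (420x560 bool, what is visible of it) and "location" ([column, row] in pixels, amid what is visible of it).
- place_of(thing, camera): "location" ([column, row] in pixels: a listed point, or the origin of a listed thing).
The state is a dict: "time": time; "qpos": joint angles; "dq": joint speeds; "joint_efforts": joint torques, N m; "eef_pos": TCP position; "tcp_rot": TCP orientation; "contact_force": force on the tool from outside, world axes, zero at the start; "wrist_torque": the same for the moment, N m; "opening": opening from 0.0 (shut) to 1.0 (fully open).
Only numpy, scipy, OpenCV 4.12 (cv2) and the standard library are available. Lean on these libraries where they do the work, as an engineer would, in place of code of your own. Each camera call takes 0.05 s, during which the arm holds its last target.

### The job

Take the filter slider with the long flat bar grip out of its parking rack and slide it edge first down into the slot of the filter dock's carriage, fully home, and let go of it. The carriage has been clamped somewhere along its short rail, so feel for the slot and do not force the slider. Leave the round-knobbed slider in the rack and everything else on the bench where it is.

Things in the scene. Friction and masses are not known exactly. Their poses are not given: they have to be found in the camera images.
- slider_bar_grip (a point): Middle of the grip of the filter slider to move: a black flat bar on the top edge of its plate, 12 mm thick (x), 44 mm long (y), 24 mm high; pinch it across the 12 mm. It lies 72 mm above the plate's lower edge and 12 mm above the upper one. z up, y along the plate, x across it. Slider about 90 g, the same after a half turn about z.
- slider_bar_plate (a point): Middle of that slider's plate, 42 mm below the grip's middle: upright dark steel, 4 mm thick (x), 70 mm long (y), 60 mm high (z), with a flush round 38 mm window. It stands on its lower long edge in the rack, which edge goes first into the dock.
- slider_knob_grip (a point): Middle of the grip of the other slider, to be left in place: same plate, but its grip is a round black knob, 24 mm in diameter and 24 mm high. Same axes, also 72 mm above the lower edge.
- rack: Grey plastic parking rack, fixed, 140 mm (x) by 100 mm (y) by 35 mm high; origin at the centre of its underside. Two slots run along its y axis at x = -40 and +40 mm, each 6 mm wide, 74 mm long, with floor 8 mm above the bench; the sliders stand loosely in them and may lean 4 degrees. Either slider may be in either slot.
- dock: Filter dock, fixed; origin on the bench below the middle of its rail, z up, x along rail and light axis. White base from x = -80 to +120 mm, 120 mm wide (y), 22 mm high; steel rail along x from -55 to +55 mm, 50 mm wide, its top 30 mm high; black lamp barrel of 54 mm diameter from x = +55 to +118 mm, its top 77 mm high. On the rail: a carriage, with a clamp knob out to y = -70 mm.
- rail_mid (a point): Middle of the rail's top, 30 mm above the bench; axes as the dock. On the rail sits the grey carriage, a plain upright block 50 mm (x) by 100 mm (y), top 85 mm above the bench. It is clamped (holds 80 N), square to the dock, y = 0, its middle ANYWHERE from x = -9 to +9 mm: not reported, see or feel for it, e.g. against its open -x side.
- slot_nominal (a point): Where the slot's mouth would be if the carriage stood at x = 0 on the dock, 85 mm above the bench; axes as the dock; it does NOT follow the carriage. The one slot is in the middle of the carriage's top, along y: 6.6 mm wide (x), 75 mm long (y), 40 mm deep, floor 45 mm above the bench. Fully home, the grip's middle is 117 mm above the bench.
- oil: Small amber bottle, 32 mm across and 70 mm high, standing on the bench; origin at the centre of its underside. Leave alone.
- slide_box: Cardboard box 85 x 30 x 32 mm lying on the bench; origin at the centre of its underside, long side along its x. Leave alone.
- dish: Shallow glass dish 90 mm across and 16 mm high; origin at the centre of its underside. Leave alone.
- driver: Screwdriver 150 mm long lying along its x. Leave alone.
- cap: Black dust cap, a disc 44 mm across and 18 mm high; origin at the centre of its underside. Leave alone.
- jar: White jar 60 mm across and 60 mm high; origin at the centre of its underside. Leave alone.

How it is judged:
On the way:
1. the bar-grip slider is lifted clear of the rack (height (world z) of slider_bar_grip above 0.125 m), for 0.1 s.
At the end, for the whole second after the job is handed in: The bar-grip slider stands upright (within 7 degrees) in the carriage's slot, on the slot's floor within 4 mm (grip centre 112 to 121 mm above the bench), along the slot within 6 mm, let go (z of slider_bar_grip in the frame of dock between 0.112 and 0.121 m and x of slider_bar_grip in the frame of dock between -0.017 and 0.017 m and y of slider_bar_grip in the frame of dock between -0.006 and 0.006 m and angle between slider_bar_grip's own z axis and vertical below 0.12 rad and angle between the y axis of slider_bar_grip and the y axis of dock, either way round below 0.15 rad); the robot touches nothing.
It fails at once if the dock is pressed or struck with more than 45 N (contact force between dock and anything else above 45 N).
It fails at once if the knob slider is moved more than 15 mm (distance of slider_knob_grip from where it was at the start of the episode above 0.015 m).
It fails at once if a bystander is moved more than 30 mm (distance of any of oil, slide_box, dish, driver, cap, jar from where it was at the start of the episode above 0.03 m).
It also fails if it takes over 54 s, if anything falls off the work surface, if the arm or the gripper's body presses on something with over 40 N, if the wrist force passes 120 N, or if a joint passes its speed limit or range.

## Working session

There is one attempt and no reset: what is moved stays moved. The work goes in short steps, Python scripts to look and compute and a shell command to move; the robot and the scene stay as the last step left them, time stands still between calls to the robot, and variables do not carry over. Pictures are saved under pics/ and viewed, and the job is handed in when it is done.

```bash
ls; mkdir -p pics; cat > h.py <<'E'
from plant import *
import numpy as np, cv2
from scipy.spatial.transform import Rotation as R
def cam(n,save=None):
    c=read_camera(n)
    if save: cv2.imwrite('pics/'+save,c['color'][:,:,::-1])
    return c
def K(c):
    f=c['color'].shape[0]/2/np.tan(np.radians(c['vfov'])/2)
    return np.array([[f,0,c['cx']],[0,f,c['cy']],[0,0,1.]])
def ray(c,uv):
    p=cv2.undistortPoints(np.array([[uv]],float),K(c),np.array(c['distortion'],float))[0,0]
    T=np.array(c['cam_to_world']); d=T[:3,:3]@np.array([p[0],-p[1],-1]); return T[:3,3],d/np.linalg.norm(d)
def atz(c,uv,z):
    o,d=ray(c,uv); return o+d*(z-o[2])/d[2]
def proj(c,P):
    T=np.array(c['cam_to_world']); q=(np.atleast_2d(P)-T[:3,3])@T[:3,:3]; q=q*[1,-1,-1]
    return cv2.projectPoints(q.astype(float),np.zeros(3),np.zeros(3),K(c),np.array(c['distortion'],float))[0][:,0]
def tri(rs):
    A=np.zeros((3,3));b=np.zeros(3)
    for o,d in rs:
        M=np.eye(3)-np.outer(d,d);A+=M;b+=M@o
    return np.linalg.solve(A,b)
E
python3 - <<'E'
from h import *
s=get_state();print(s)
for n in('side','top','wrist'):
    c=cam(n,n+'0.png');print(n,np.round(c['cam_to_world'],3).tolist(),c['vfov'],c['cx'],c['cy'],c['distortion'])
    for t in ['slider_bar_grip','slider_bar_plate','slider_knob_grip','rack','dock','rail_mid','slot_nominal']:
        print(t,[(np.round(r['location'],1).tolist(),round(r['p'],2)) for r in place_of(t,n)[:3]])
E
```

```text
pics
{'time': 0.0, 'qpos': array([ 1.08099440e+00,  2.87187084e-01,  1.57818213e+00, -3.16795461e-05,
        1.27856110e+00, -1.50031490e-01]), 'dq': array([ 0.00042367,  0.00066197, -0.00202906,  0.0018208 ,  0.0005708 ,
       -0.00204003]), 'joint_efforts': array([ 6.96307179e-04, -4.05990243e+01, -2.92621851e+01, -1.64907219e-04,
        5.86780894e-03, -1.08936706e-05]), 'eef_pos': array([0.22463706, 0.63581046, 0.22033012]), 'tcp_rot': array([ 1.69064591e-01,  9.85604280e-01, -1.11429760e-03, -3.53190100e-04]), 'contact_force': array([ 0.23502935, -0.03789587,  0.13782237]), 'wrist_torque': array([-0.02586951,  0.00246374,  0.01909634]), 'opening': 1.0024476692847204}
side [[-0.933, 0.219, -0.287, 0.188], [-0.361, -0.583, 0.728, 0.858], [-0.008, 0.782, 0.623, 0.835], [0.0, 0.0, 0.0, 1.0]] 50.930256216058716 282.63467007404864 211.38547396746844 [0.0484327 0.        0.        0.        0.       ]
slider_bar_grip [([264.2, 258.3], 0.54)]
slider_bar_plate []
slider_knob_grip [([237.7, 247.3], 0.55)]
rack [([258.0, 273.0], 0.93)]
dock [([296.0, 202.1], 0.89)]
rail_mid [([300.2, 20
[... 292 characters left out ...]
 0.       ]
slider_bar_grip [([195.8, 228.4], 0.71), ([203.6, 197.4], 0.47)]
slider_bar_plate [([198.6, 233.5], 0.48)]
slider_knob_grip [([204.2, 196.7], 0.67), ([236.7, 226.7], 0.55)]
rack []
dock [([318.6, 221.7], 0.83), ([203.8, 197.6], 0.65), ([183.0, 159.8], 0.49)]
rail_mid [([322.0, 222.5], 0.73), ([183.0, 162.2], 0.28)]
slot_nominal [([320.6, 219.8], 0.8)]
wrist [[0.333, -0.897, -0.29, 0.151], [0.943, 0.317, 0.102, 0.663], [0.0, -0.308, 0.951, 0.374], [0.0, 0.0, 0.0, 1.0]] 61.77243833782867 278.09962253497315 213.19340731147372 [-0.0076764  0.         0.         0.         0.       ]
slider_bar_grip []
slider_bar_plate []
slider_knob_grip []
rack []
dock []
rail_mid []
slot_nominal []
```

View pics/side0.png

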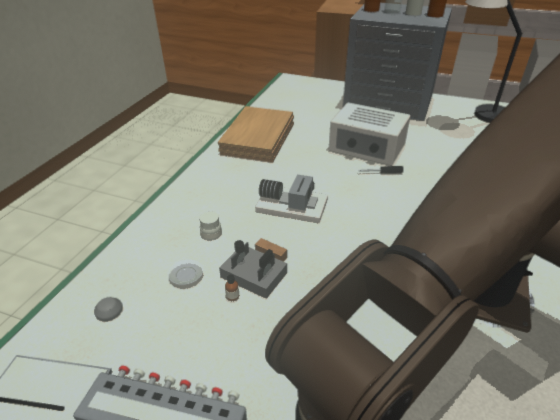

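View pics/top0.png

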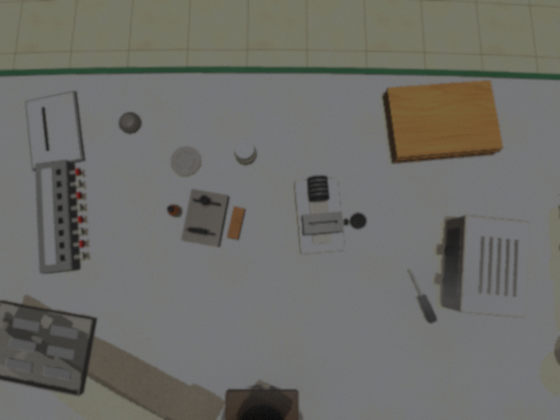

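View pics/wrist0.png

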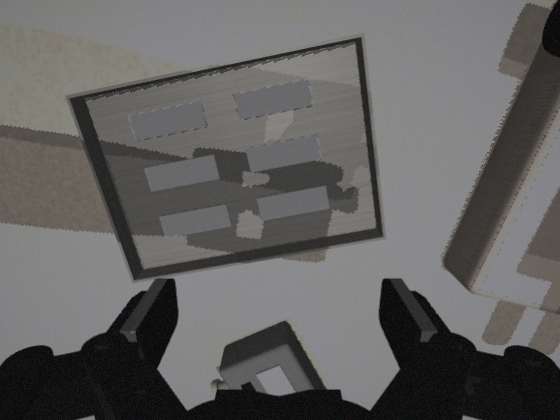

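The side view shows the bar grip at about (266,258) and the knob at (239,246). In the top view, the bar slider is at about (200,232), nearer the robot, and the dock carriage is at (322,222). I'll zoom in next.

```bash
python3 - <<'E'
from h import *
a=cv2.imread('pics/top0.png');b=cv2.imread('pics/side0.png')
g=lambda im:np.clip(im.astype(float)*1.5,0,255).astype(np.uint8)
m=np.hstack([cv2.resize(g(a[175:260,165:255]),None,fx=4.4,fy=4.4,interpolation=2),cv2.resize(g(a[165:260,285:375]),(396,374+0),interpolation=2)])
cv2.imwrite('pics/z1.png',m)
m=np.hstack([cv2.resize(b[225:305,210:300],(396,352),interpolation=2),cv2.resize(b[160:240,245:335],(396,352),interpolation=2)])
cv2.imwrite('pics/z2.png',m)
E
python3 - <<'E'
from h import *
ct=cam('top');cs=cam('side')
def best(t,n):
    r=place_of(t,n);return r[0]['location'] if r else None
for t in ['slider_bar_grip','slider_knob_grip','rack','dock','rail_mid','slot_nominal','jar','slide_box','oil']:
    u,v=best(t,'top'),best(t,'side')
    print(t,u,v, end=' ')
    if u is not None and v is not None:
        P=tri([ray(ct,u),ray(cs,v)]);print(P.round(4),(proj(ct,P)-u).round(1),(proj(cs,P)-v).round(1))
    else: print()
for t in ['rack','dock','slider_bar_grip']:
  for n,c in(('top',ct),('side',cs)):
    r=trace(t,n)
    for q in r[:2]:
        m=q['pixels'].astype(np.uint8);pts=np.argwhere(m)[:,::-1].astype(np.float32)
        print(t,n,q['p'],m.sum(),cv2.minAreaRect(pts))
E
```

```text
slider_bar_grip [199.3, 231.3] [266.5, 257.7] [0.5077 0.1581 0.08  ] [[0.  0.1]] [[-0.1 -0. ]]
slider_knob_grip None [238.6, 246.9] 
rack [206.7, 219.9] [257.4, 276.3] [ 0.5416  0.1538 -0.0014] [[0.4 1.4]] [[-1.6 -0.2]]
dock [319.4, 220.8] None 
rail_mid [319.6, 222.6] [301.1, 199.2] [ 0.5311 -0.153   0.033 ] [[0.5 1.7]] [[-1.5 -0.2]]
slot_nominal [320.3, 221.4] [295.5, 188.7] [ 0.5387 -0.1484  0.0722] [[-0.5 -1.5]] [[1.4 0.1]]
jar [242.6, 153.2] [212.3, 233.5] [0.7255 0.0562 0.0085] [[0.7 2. ]] [[-2.1 -0.5]]
slide_box [233.4, 225.4] [273.6, 258.1] [0.5265 0.0799 0.0008] [[0.4 1.4]] [[-1.5 -0.2]]
oil [207.2, 216.8] [233.0, 299.4] [ 0.5816  0.1767 -0.087 ] [[-2.2 -6. ]] [[7.1 0.8]]
rack side 0.73 1735 ((252.61590576171875, 269.8024597167969), (62.351783752441406, 42.58418273925781), 27.216110229492188)
dock top 0.69 224 ((357.7500305175781, 220.25003051757812), (15.55634880065918, 16.26345443725586), 45.0)
dock top 0.56 3310 ((321.7425842285156, 212.92576599121094), (76.8168716430664, 50.647396087646484), 84.2894058227539)
dock side 0.77 2255 ((292.34576416015625, 195.81642150878906), (69.04987335205078, 43.62082290649414), 9.727578163146973)
slider_bar_grip top 0.7 119 ((200.03846740722656, 230.8076934814453), (24.71063232421875, 5.4912519454956055), 11.309932708740234)
slider_bar_grip side 0.56 302 ((264.0470886230469, 264.1117858886719), (14.100481033325195, 29.177146911621094), 40.60129928588867)
```

View pics/z1.png

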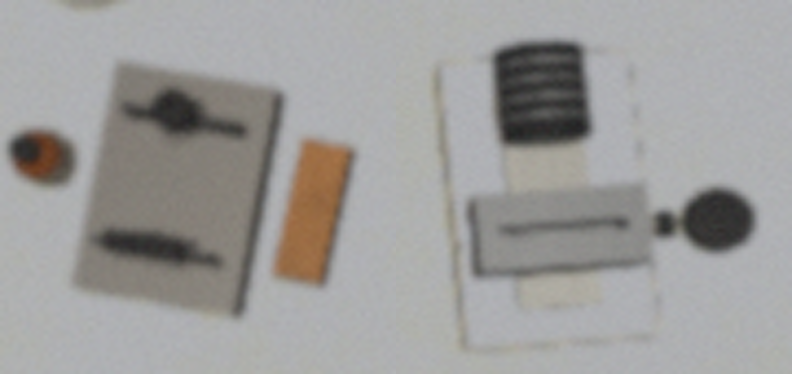

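View pics/z2.png

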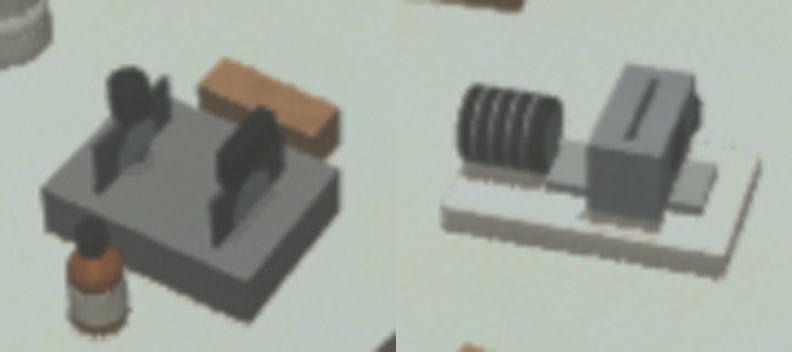

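```bash
python3 -c "
import plant;print([k for k in dir(plant) if k[0]!='_'])
print(getattr(plant,'tip_extent',None))"
python3 -m crank '[[-1,0,0,0,0,0,8.2],[-1,0,0,0,0,0,8.2],[-1,0,0,0,0,0,8.2],[-1,0,0,0,0,0,8.2],[-1,0,0,0,0,0,8.2]]' && python3 -m crank '[[-1,0,0,0,0,0,8.2],[-1,0,0,0,0,0,8.2],[-1,0,0,0,0,0,8.2],[-1,0,0,0,0,0,8.2],[-1,0,0,0,0,0,8.2]]'
cat >> h.py <<'E'
def totool(target,rows=None,s=None):
    s=s or get_state(); M=R.from_quat(s['tcp_rot']).as_matrix()
    d=M.T@(np.array(target)-s['eef_pos']); print('tool shift cm',(d*100).round(2)); 
    ya=M[:,1]; print('yaw of tool y deg',np.degrees(np.arctan2(ya[1],ya[0])).round(2),'zaxis',M[:,2].round(4)); return d
E
python3 - <<'E'
from h import *
print(get_state()); totool([.51,.16,.2])
E
```

```text
['Unreachable', 'get_state', 'place_of', 'read_camera', 'sign_off', 'tip_extent', 'trace']
0.017
time: 3.0
eef_pos: [0.2249, 0.6364, 0.2217]
tcp_rot: [0.506, 0.862, -0.0, -0.0]
contact_force: [-0.4, -0.9, 0.2]
opening: 1.0
time: 3.5
eef_pos: [0.2249, 0.6364, 0.2217]
tcp_rot: [0.776, 0.631, -0.0, -0.0]
contact_force: [-0.2, 0.1, 0.4]
opening: 1.001
{'time': 3.5, 'qpos': array([1.08101507e+00, 2.86296267e-01, 1.57668115e+00, 1.43039678e-05,
       1.27861298e+00, 1.28707618e+00]), 'dq': array([ 9.48180751e-04, -5.84489815e-04, -1.39059385e-04, -3.03714043e-04,
        1.32094508e-03,  1.41661416e+00]), 'joint_efforts': array([ 4.88622800e-05, -4.05958128e+01, -2.92927551e+01,  2.79908063e-04,
        4.79031605e-04, -7.57559426e-01]), 'eef_pos': array([0.22492925, 0.63641208, 0.22173758]), 'tcp_rot': array([ 7.76083105e-01,  6.30630648e-01, -1.61923636e-06, -6.74957868e-06]), 'contact_force': array([-0.2199647 ,  0.12270261,  0.4023743 ]), 'wrist_torque': array([-0.02955397,  0.01190797, -0.01907527]), 'opening': 1.0007858893860786}
tool shift cm [-40.8   37.65   2.17]
yaw of tool y deg -11.81 zaxis [-0.  0. -1.]
```

```bash

python3 -m crank '[[-1,-2.7,2.5,0.15,0,0,0],[-1,-4,3.6,0.2,0,0,0],[-1,-4,3.6,0.2,0,0,0],[-1,-4,3.6,0.2,0,0,0],[-1,-4,3.6,0.2,0,0,0]]' && python3 -m crank '[[-1,-4,3.6,0.2,0,0,0],[-1,-4,3.6,0.2,0,0,0],[-1,-4,3.6,0.2,0,0,0],[-1,-4,3.6,0.2,0,0,0],[-1,-3,2.6,0.2,0,0,0]]'; python3 -m crank '[[-1,-2.4,2.2,0.2,0,0,0],[-1,0,0,0,0,0,0],[-1,0,0,0,0,0,0]]'
cat > w.py <<'E'
from h import *
import sys,pickle
c=cam('wrist',sys.argv[1]+'.png'); s=get_state(); pickle.dump((c,s),open(sys.argv[1]+'.pkl','wb'))
totool([.51,.16,.2],s=s);print(s['time'],s['eef_pos'])
for t in sys.argv[2:]:
    print(t,[(np.round(r['location'],1).tolist(),round(r['p'],2)) for r in place_of(t,'wrist')[:2]])
E
python3 w.py w1 slider_bar_grip slider_knob_grip rack
```

```text
time: 4.0
eef_pos: [0.3462, 0.4312, 0.213]
tcp_rot: [0.774, 0.633, 0.0, 0.0]
contact_force: [1.4, 0.3, -0.4]
opening: 1.0
time: 4.5
eef_pos: [0.4677, 0.2237, 0.2038]
tcp_rot: [0.775, 0.632, 0.0, 0.0]
contact_force: [1.0, 0.2, 0.2]
opening: 0.999
time: 4.8
eef_pos: [0.4835, 0.1977, 0.2014]
tcp_rot: [0.775, 0.632, 0.0, -0.0]
contact_force: [0.0, 0.0, -0.4]
opening: 1.002
tool shift cm [-3.23  3.4   0.14]
yaw of tool y deg -11.48 zaxis [-3.e-04  4.e-04 -1.e+00]
4.85 [0.48313574 0.19846244 0.20141102]
slider_bar_grip [([312.1, 239.6], 0.7)]
slider_knob_grip [([411.8, 234.0], 0.56)]
rack [([346.4, 211.1], 0.83)]
```

View pics/w1.png

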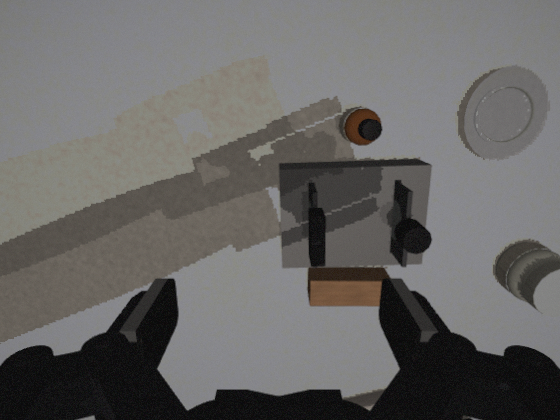

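The rack is centred at about (352,215), with the bar grip at (317,235), the knob at (413,236), and the bottle at (362,127). I'll zoom in.

```bash
python3 - <<'E'
from h import *
a=cv2.imread('pics/w1.png')
m=cv2.resize(np.clip(a[150:280,265:445]*1.8,0,255).astype(np.uint8),None,fx=4.4,fy=4.4,interpolation=2)
cv2.imwrite('pics/z3.png',m)
E
```

```text
(no output)
```

View pics/z3.png

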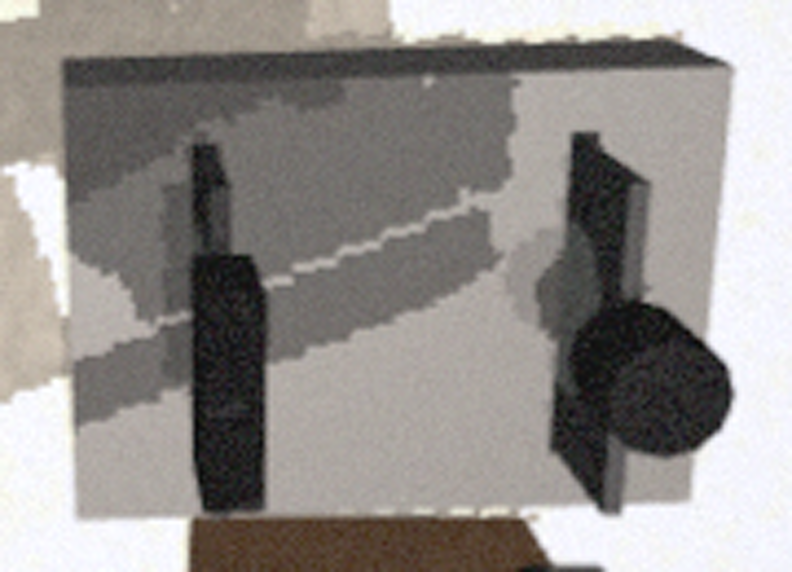

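```bash
python3 - <<'E'
from h import *
import pickle
c,s=pickle.load(open('w1.pkl','rb'))
q=lambda x,y:(x/4.4+265,y/4.4+150)
P=np.array([atz(c,q(*p),.035) for p in [(68,90),(733,68),(692,500),(78,518)]])
print(P.round(4)); print(P.mean(0))
for i in range(4):
    d=P[(i+1)%4]-P[i];print(np.linalg.norm(d),np.degrees(np.arctan2(d[1],d[0])))
G=[atz(c,q(*p),.092) for p in [(205,512),(265,510),(265,290),(203,288)]]
G=np.array(G);print(G.round(4),G.mean(0))
for i in range(4):
    d=G[(i+1)%4]-G[i];print(np.linalg.norm(d),np.degrees(np.arctan2(d[1],d[0])))
E
```

```text
[[0.4897 0.2143 0.035 ]
 [0.6261 0.1911 0.035 ]
 [0.6101 0.0934 0.035 ]
 [0.4724 0.117  0.035 ]]
[0.54959114 0.15393873 0.035     ]
0.13831291501102902 -9.623975436073925
0.09904888515794687 -99.27279246347702
0.13978967953214114 170.27111903880524
0.09879490304102861 79.87179280083133
[[0.5009 0.1417 0.092 ]
 [0.5119 0.1399 0.092 ]
 [0.5189 0.1827 0.092 ]
 [0.5081 0.1853 0.092 ]] [0.50994701 0.1624279  0.092     ]
0.011220996983532763 -9.460287168884488
0.04339649196104234 80.8024100465753
0.01107967721268819 166.49527673374584
0.04417749701495355 -99.42130463843125
```

```bash

python3 -m crank '[[-1,-3,1,0,0,0,0],[-1,-5,1.6,0,0,0,0],[-1,-5,1.7,0,0,0,0],[-1,-5,1.7,0,0,0,0],[-1,-5,1.7,0,0,0,0]]' && python3 -m crank '[[-1,-4,1.3,0,0,0,0],[-1,-2.5,0.8,0,0,0,0],[-1,0,0,0,0,0,0],[-1,0,0,0,0,0,0]]'
python3 w.py w2 dock slot_nominal
python3 - <<'E'
from h import *
a=cv2.imread('pics/w2.png')
m=cv2.resize(np.clip(a*1.6,0,255).astype(np.uint8),None,fx=1.4,fy=1.4,interpolation=2)
cv2.imwrite('pics/z4.png',m)
E
```

```text
time: 5.5
eef_pos: [0.5117, -0.0323, 0.2017]
tcp_rot: [0.773, 0.634, 0.0, 0.0]
contact_force: [-0.2, 0.2, -0.7]
opening: 1.002
time: 5.9
eef_pos: [0.5194, -0.0989, 0.2013]
tcp_rot: [0.774, 0.633, 0.0, -0.0]
contact_force: [-0.1, 0.4, -1.4]
opening: 1.0
tool shift cm [25.14 -6.02  0.14]
yaw of tool y deg -11.4 zaxis [-3.e-04  6.e-04 -1.e+00]
5.95 [ 0.51932508 -0.0983274   0.2012556 ]
dock [([304.8, 224.4], 0.58)]
slot_nominal [([312.1, 260.8], 0.91)]
```

View pics/z4.png

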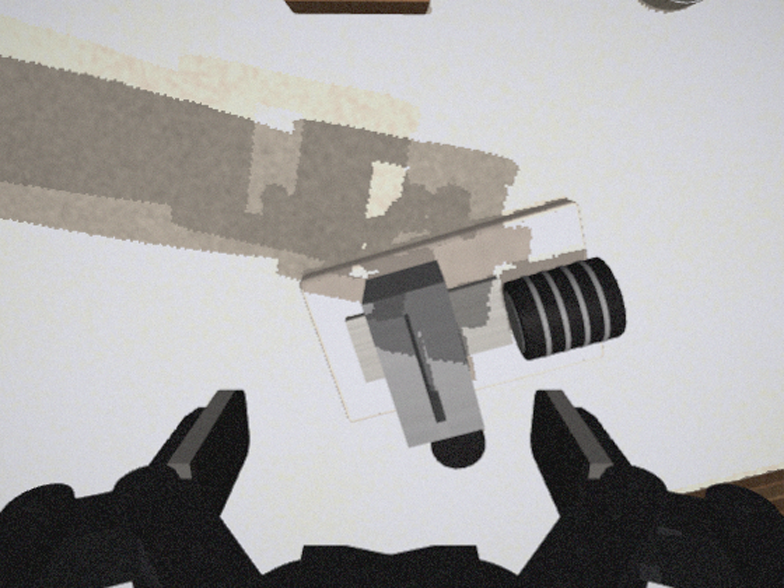

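The carriage top spans about (365,290) to (480,440), and the slot runs from (407,315) to (441,420).

```bash
python3 - <<'E'
from h import *
a=cv2.imread('pics/w2.png')
m=cv2.resize(np.clip(a[180:325,245:375]*1.8,0,255).astype(np.uint8),None,fx=4,fy=4,interpolation=2)
cv2.imwrite('pics/z5.png',m)
E
```

```text
(no output)
```

View pics/z5.png

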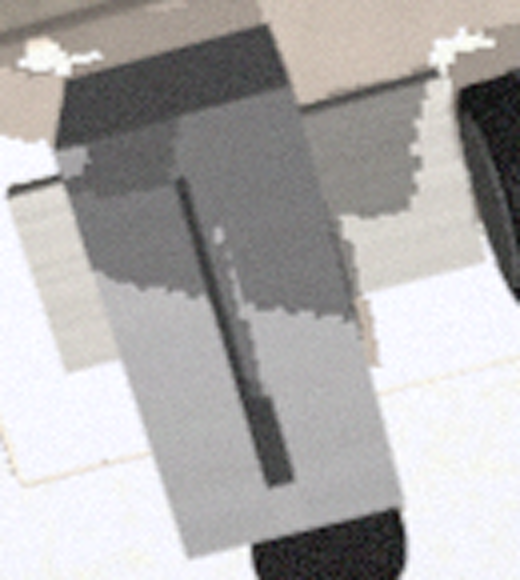

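```bash
python3 - <<'E'
from h import *
import pickle
c,s=pickle.load(open('w2.pkl','rb'))
q=lambda x,y:(x/4+245,y/4+180)
def rep(pts):
    P=np.array([atz(c,q(*p),.085) for p in pts]);print(P.round(4).tolist(),P.mean(0).round(4))
    for i in range(4):
        d=P[(i+1)%4]-P[i];print(round(np.linalg.norm(d),4),np.degrees(np.arctan2(d[1],d[0])).round(2))
    return P
A=rep([(55,150),(293,85),(403,508),(190,557)])
B=rep([(175,180),(190,177),(294,482),(268,488)])
z=.022
q2=lambda x,y:(x/1.4,y/1.4)
D=np.array([atz(c,q2(*p),z) for p in [(302,281),(577,206),(350,421)]])
print(D.round(4)); d=D[1]-D[0];print(np.linalg.norm(d),np.degrees(np.arctan2(d[1],d[0])))
d=D[2]-D[0];print(np.linalg.norm(d),np.degrees(np.arctan2(d[1],d[0])))
E
```

```text
[[0.5025, -0.1069, 0.085], [0.5518, -0.103, 0.085], [0.5596, -0.2033, 0.085], [0.5114, -0.2063, 0.085]] [ 0.5313 -0.1549  0.085 ]
0.0494 4.55
0.1006 -85.52
0.0484 -176.41
0.0998 95.1
[[0.525, -0.1181, 0.085], [0.5281, -0.118, 0.085], [0.5372, -0.1921, 0.085], [0.5314, -0.1924, 0.085]] [ 0.5304 -0.1551  0.085 ]
0.0031 0.57
0.0746 -83.0
0.0058 -176.55
0.0746 94.9
[[ 0.457  -0.1016  0.022 ]
 [ 0.6504 -0.0876  0.022 ]
 [ 0.465  -0.2177  0.022 ]]
0.19387281773925616 4.147260003342549
0.11632962114963066 -86.06727929711886
```

```bash

python3 -m crank '[[-0.1,0,0,0,0,0,-1.6],[-0.1,4,-0.9,0,0,0,0],[-0.1,5,-1.1,0,0,0,0],[-0.1,5,-1.1,0,0,0,0],[-0.1,5,-1.1,1,0,0,0]]' && python3 -m crank '[[-0.1,4,-0.8,1,0,0,0],[-0.1,2.5,-0.3,1,0,0,0],[-0.1,0,0,0,0,0,0],[-0.1,0,0,0,0,0,0]]'
sed -i 's/\[.51,.16,.2\]/[.51,.1624,.08]/' w.py
python3 w.py w3
python3 - <<'E'
from h import *
a=cv2.imread('pics/w3.png')
cv2.imwrite('pics/z6.png',cv2.resize(np.clip(a*1.6,0,255).astype(np.uint8),None,fx=1.4,fy=1.4))
E
```

```text
time: 6.55
eef_pos: [0.5113, 0.0928, 0.1935]
tcp_rot: [0.765, 0.644, 0.002, 0.001]
contact_force: [0.4, -0.3, 0.7]
opening: 0.549
time: 6.95
eef_pos: [0.5106, 0.1569, 0.1716]
tcp_rot: [0.764, 0.645, -0.0, 0.0]
contact_force: [-0.4, -0.7, -0.5]
opening: 0.55
tool shift cm [ 0.6  -0.22  9.21]
yaw of tool y deg -9.79 zaxis [ 4.e-04 -4.e-04 -1.e+00]
7.0 [0.51108287 0.1561897  0.17213076]
```

View pics/z6.png

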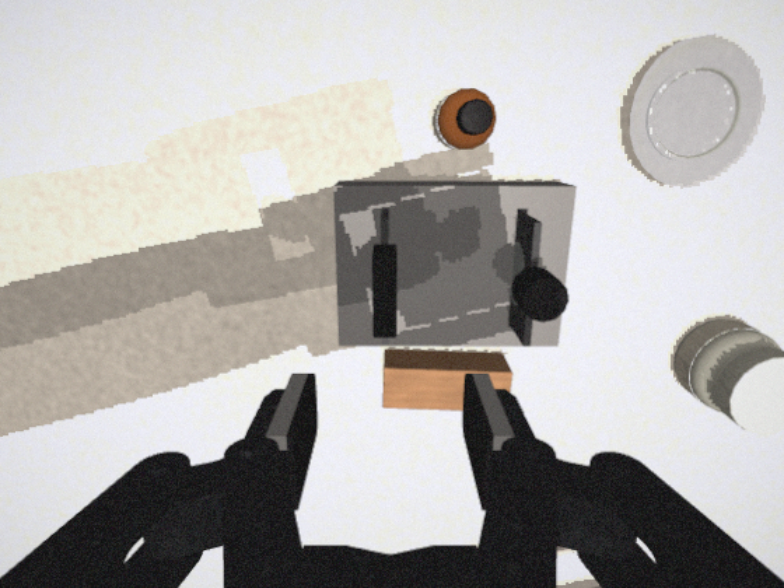

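The grip at (385,290) lines up with the middle of the jaws at about column 389. Next I'll descend, with room on the knob side.

```bash

python3 -m crank '[[-0.1,0.3,-0.1,2,0,0,0],[-0.1,0.3,-0.1,2,0,0,0],[-0.1,0,0,2,0,0,0],[-0.1,0,0,2,0,0,0],[-0.1,0,0,1.1,0,0,0]]' && python3 -m crank '[[-0.1,0,0,0,0,0,0],[-0.1,0,0,0,0,0,0]]' && python3 w.py w4
```

```text
time: 7.5
eef_pos: [0.5098, 0.1611, 0.0797]
tcp_rot: [0.766, 0.643, -0.001, -0.0]
contact_force: [-0.7, 0.7, 0.0]
opening: 0.55
time: 7.7
eef_pos: [0.5109, 0.162, 0.0816]
tcp_rot: [0.766, 0.643, 0.0, 0.0]
contact_force: [-0.7, 0.4, 1.1]
opening: 0.547
tool shift cm [ 0.   -0.13  0.21]
yaw of tool y deg -9.9 zaxis [ 2.2e-03  2.0e-04 -1.0e+00]
7.75 [0.51122293 0.16214622 0.08208724]
```

View pics/w4.png

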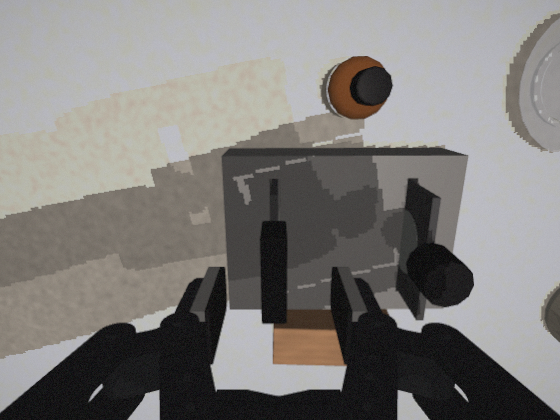

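```bash
python3 - <<'E'
from h import *
import pickle
c,s=pickle.load(open('w4.pkl','rb'))
M=R.from_quat(s['tcp_rot']).as_matrix()
print(proj(c,s['eef_pos']), proj(c,s['eef_pos']+M@[0,0,-.012]))
q=np.array([atz(c,p,.092) for p in [(261,323),(287,323),(287,228),(260,228)]])
print(q.round(4),q.mean(0)); totool(q.mean(0),s=s)
q=np.array([atz(c,p,.085-.003) for p in [(225,268),(225,290)]]);print(q)
E
```

```text
[[277.20114672 272.31507329]] [[277.10533044 284.856938  ]]
[[0.5    0.1423 0.092 ]
 [0.5121 0.1402 0.092 ]
 [0.5199 0.1874 0.092 ]
 [0.5085 0.1894 0.092 ]] [0.51012851 0.16481018 0.092     ]
tool shift cm [ 0.24 -0.15 -0.99]
yaw of tool y deg -9.9 zaxis [ 2.2e-03  2.0e-04 -1.0e+00]
[[0.48700126 0.16867189 0.082     ]
 [0.48439931 0.15702999 0.082     ]]
```

```bash

python3 -m crank '[[-0.1,0.1,-0.1,0.2,0,0,0],[0.4,0,0,0,0,0,0],[0.7,0,0,0,0,0,0],[1,0,0,0,0,0,0],[1,0,0,0,0,0,0]]' 30 && python3 -m crank '[[1,0,0,0,0,0,0],[1,0,0,0,0,0,0],[1,0,0,0,0,0,0],[1,0,0,0,0,0,0]]' && python3 w.py w5
```

```text
time: 8.25
eef_pos: [0.5097, 0.1638, 0.0793]
tcp_rot: [0.765, 0.644, 0.0, 0.0]
contact_force: [-0.7, 1.2, 2.1]
opening: 0.123
time: 8.65
eef_pos: [0.5097, 0.1637, 0.0793]
tcp_rot: [0.765, 0.644, 0.0, 0.0]
contact_force: [1.1, 0.9, 3.8]
opening: 0.124
tool shift cm [-0.13  0.05 -0.07]
yaw of tool y deg -9.87 zaxis [ 1.e-03  3.e-04 -1.e+00]
8.7 [0.50975885 0.16375211 0.07926104]
```

View pics/w5.png

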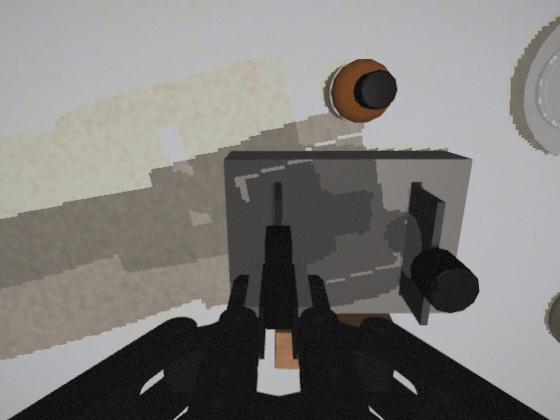

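The jaws stopped at about 10.5 mm opening, so they have the bar. Now I'll lift straight up.

```bash

python3 -m crank '[[1,0,0,-0.5,0,0,0],[1,0,0,-1,0,0,0],[1,0,0,-2,0,0,0],[1,0,0,-2.5,0,0,0],[1,0,0,-2.5,0,0,0]]' && python3 -m crank '[[1,0,0,-2.5,0,0,0],[1,0,0,0,0,0,0],[1,0,0,0,0,0,0]]' && python3 w.py w6 slider_bar_grip slider_knob_grip
python3 - <<'E'
from h import *
cam('side','side6.png'); a=cv2.imread('pics/side6.png')
cv2.imwrite('pics/z7.png',cv2.resize(a[190:310,180:340],None,fx=4.5,fy=4.5,interpolation=2))
E
```

```text
time: 9.2
eef_pos: [0.5085, 0.1634, 0.1642]
tcp_rot: [0.765, 0.644, -0.001, -0.001]
contact_force: [0.1, -0.3, -0.5]
opening: 0.122
time: 9.5
eef_pos: [0.5091, 0.1635, 0.1886]
tcp_rot: [0.765, 0.644, 0.0, 0.0]
contact_force: [-0.3, 0.7, -1.4]
opening: 0.123
tool shift cm [-0.07  0.21 10.74]
yaw of tool y deg -9.87 zaxis [-2.4e-03 -3.0e-04 -1.0e+00]
9.55 [0.50834764 0.16346967 0.18736188]
slider_bar_grip [([274.6, 277.2], 0.61)]
slider_knob_grip [([384.7, 206.6], 0.76)]
```

View pics/w6.png

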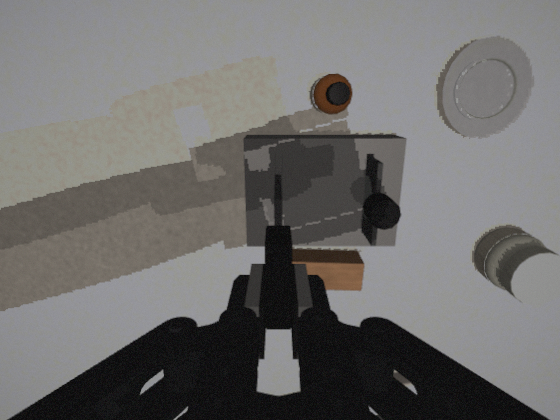

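View pics/z7.png

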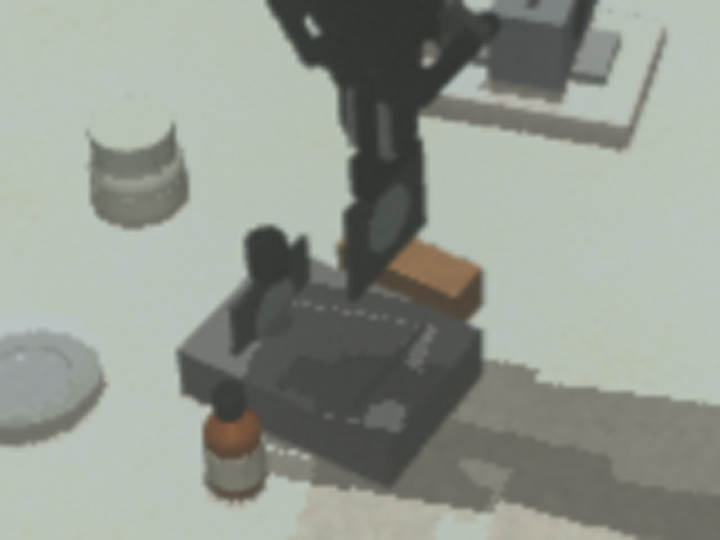

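```bash
python3 - <<'E'
from h import *
import pickle
for f in('w5','w6'):
    c,s=pickle.load(open(f+'.pkl','rb'))
    M=R.from_quat(s['tcp_rot']).as_matrix(); G=s['eef_pos']+[0,0,.0007]
    for dx in (-.002,0,.002):
        pts=np.array([[.035,y,z] for z in(.012,.072) for y in(-.002,.002)]+[[.022,y,z] for z in(-.012,.012) for y in (-.006,.006)])+[dx,0,0]
        print(f,dx,proj(c,G+pts@M.T).round(1).tolist())
a=cv2.imread('pics/w6.png');b=cv2.imread('pics/w5.png')
cv2.imwrite('pics/z8.png',np.hstack([cv2.resize(np.clip(i[165:275,240:320]*2.0,0,255).astype(np.uint8),None,fx=5,fy=5,interpolation=0) for i in(b,a)]))
E
```

```text
w5 -0.002 [[272.5, 200.0], [280.7, 200.0], [273.9, 174.7], [280.1, 174.7], [262.4, 244.3], [290.4, 244.3], [264.5, 225.3], [288.8, 225.3]]
w5 0 [[272.4, 196.0], [280.7, 196.0], [273.9, 171.7], [280.1, 171.7], [262.4, 240.0], [290.4, 240.0], [264.5, 221.5], [288.8, 221.5]]
w5 0.002 [[272.4, 191.9], [280.8, 191.9], [273.9, 168.6], [280.1, 168.6], [262.3, 235.6], [290.5, 235.6], [264.4, 217.6], [288.8, 217.6]]
w6 -0.002 [[271.0, 199.7], [279.2, 199.7], [272.6, 174.7], [278.7, 174.7], [261.0, 243.6], [288.7, 243.6], [263.1, 224.9], [287.2, 224.9]]
w6 0 [[271.0, 195.8], [279.2, 195.8], [272.6, 171.7], [278.7, 171.7], [261.0, 239.4], [288.8, 239.3], [263.1, 221.1], [287.3, 221.1]]
w6 0.002 [[271.0, 191.8], [279.2, 191.8], [272.6, 168.6], [278.7, 168.6], [260.9, 235.0], [288.8, 235.0], [263.0, 217.3], [287.3, 217.2]]
```

View pics/z8.png

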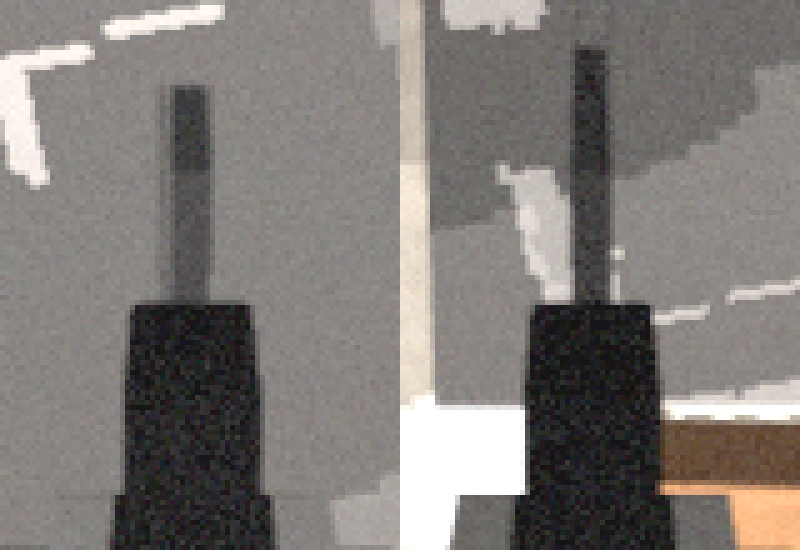

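```bash
python3 - <<'E'
from h import *
import pickle
for f in('w1','w2','w3','w4','w5','w6'):
    c,s=pickle.load(open(f+'.pkl','rb'))
    M=R.from_quat(s['tcp_rot']).as_matrix(); T=np.array(c['cam_to_world'])
    print(f,(M.T@(T[:3,3]-s['eef_pos'])*1000).round(2), R.from_matrix(M.T@T[:3,:3]).as_rotvec(True).round(2), T[:3,3].round(4))
E
```

```text
w1 [  78.57    1.38 -152.13] [117.53 117.7   18.58] [0.5002 0.2751 0.3536]
w2 [  78.63    1.   -152.17] [117.55 117.68  18.57] [ 0.5359 -0.0215  0.3535]
w3 [ 7.9860e+01  1.5000e-01 -1.5163e+02] [117.73 117.5   18.61] [0.5248 0.2349 0.3237]
w4 [  78.97    0.62 -151.66] [117.62 117.62  18.64] [0.5251 0.2398 0.2338]
w5 [  79.16    0.75 -152.12] [117.61 117.6   18.56] [0.5239 0.2416 0.2314]
w6 [  79.28    1.08 -153.43] [117.56 117.59  18.37] [0.5234 0.2414 0.3407]
```

```bash
python3 - <<'E'
from h import *
import pickle
off=np.array([79.1,.83,-152.2])/1000
c,s=pickle.load(open('w6.pkl','rb'))
M=R.from_quat(s['tcp_rot']).as_matrix(); T=np.array(c['cam_to_world'])
t=T[:3,3]-M@off; print('tcp6',t)
o=M.T@(atz(c,(278,174),t[2]+.0007-.072)-t); print('far bottom in tool mm',o*1000)
o2=M.T@(atz(c,(278,226),t[2]+.0007-.012)-t); print('grip far bottom in tool mm',o2*1000)
p=np.array([o[0]-.035,o[1],0])
yaw=np.radians(4.5)
y=np.array([np.cos(yaw),np.sin(yaw),0]);z=np.array([0,0,-1.]);x=np.cross(y,z)
M2=np.c_[x,y,z]
tgt=np.array([.5308,-.155,0])-M2@p; print('tcp target',tgt)
d=tgt-t; d[2]=0
print('shift in rotated axes',M2.T@d*100)
E
```

```text
tcp6 [0.50863179 0.16360176 0.18859163]
far bottom in tool mm [33.5660515   1.26292607 71.2722735 ]
grip far bottom in tool mm [19.67306544  1.14596613 11.28273674]
tcp target [ 0.52942846 -0.15366956  0.        ]
shift in rotated axes [-31.79249669  -0.41602612   0.        ]
```

```bash

python3 -m crank '[[1,0,0,0,0,0,-4.4],[1,0,0,0,0,0,-6],[1,0,0,0,0,0,-4],[1,-2,0,0,0,0,0],[1,-4,0,0,0,0,0]]' && python3 -m crank '[[1,-4,0,0,0,0,0],[1,-4,0,0,0,0,0],[1,-4,-0.2,0,0,0,0],[1,-4,-0.2,0,0,0,0],[1,-4,0,0,0,0,0]]' && python3 -m crank '[[1,-3.4,0,0,0,0,0],[1,-2.4,0,0,0,0,0],[1,0,0,0,0,0,0],[1,0,0,0,0,0,0],[1,0,0,0,0,0,0]]' && python3 w.py w7
python3 - <<'E'
from h import *
cam('side','side7.png'); a=cv2.imread('pics/side7.png')
cv2.imwrite('pics/z9.png',cv2.resize(a[130:250,230:350],None,fx=4.5,fy=4.5,interpolation=2))
import pickle
c,s=pickle.load(open('w7.pkl','rb'));print(np.array(c['cam_to_world'])[:3,3])
a=cv2.imread('pics/w7.png')
cv2.imwrite('pics/z10.png',cv2.resize(np.clip(a[150:330,190:390]*1.8,0,255).astype(np.uint8),None,fx=3.3,fy=3.3,interpolation=2))
E
```

```text
time: 10.2
eef_pos: [0.5132, 0.1048, 0.1874]
tcp_rot: [0.677, 0.736, -0.001, -0.001]
contact_force: [0.3, -0.7, -1.2]
opening: 0.122
time: 10.7
eef_pos: [0.525, -0.0973, 0.1874]
tcp_rot: [0.679, 0.734, -0.0, -0.001]
contact_force: [0.7, 0.9, -1.5]
opening: 0.127
time: 11.2
eef_pos: [0.53, -0.1527, 0.1879]
tcp_rot: [0.678, 0.735, -0.0, -0.001]
contact_force: [0.1, 0.2, -1.8]
opening: 0.124
tool shift cm [31.54  0.53 10.85]
yaw of tool y deg 4.6 zaxis [-1.e-03  8.e-04 -1.e+00]
11.25 [ 0.53016758 -0.1525226   0.18818911]
[ 0.52473607 -0.07404273  0.34013865]
```

View pics/z10.png

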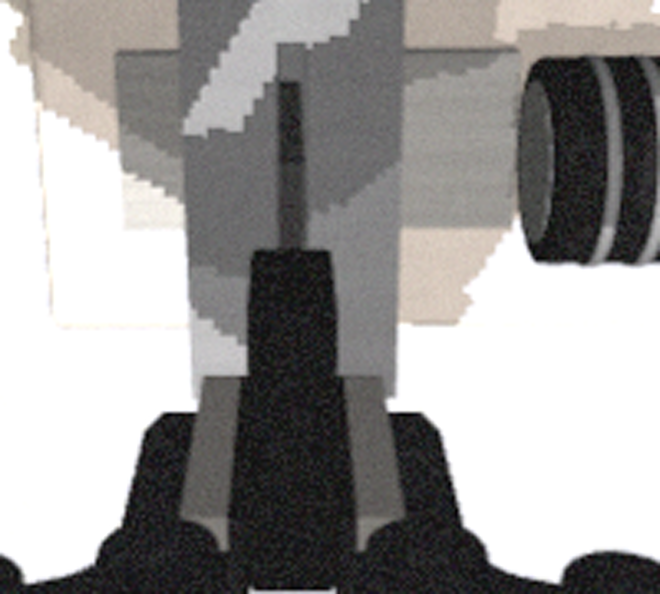

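View pics/z9.png

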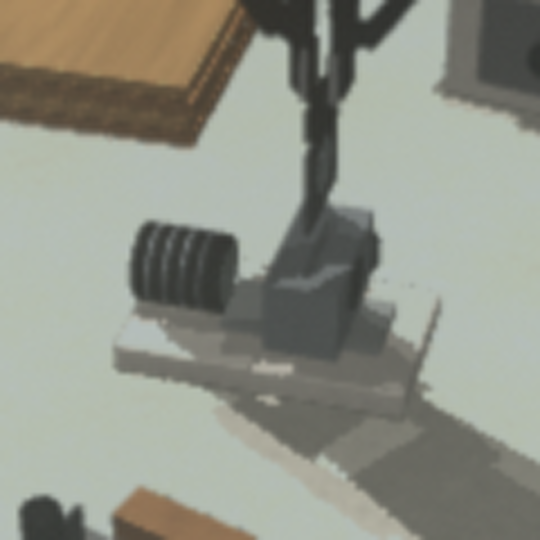

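```bash
python3 - <<'E'
from h import *
import pickle
off=np.array([79.1,.83,-152.2])/1000
c,s=pickle.load(open('w7.pkl','rb'))
M=R.from_quat(s['tcp_rot']).as_matrix(); T=np.array(c['cam_to_world']); t=T[:3,3]-M@off
q=lambda x,y:(x/3.3+190,y/3.3+150)
pl=M.T@(atz(c,q(291,81),t[2]-.0713)-t)
for p in [(292.5,43),(180,0),(182,100),(187,200),(405,0),(403,100),(401,200),(396,396)]:
    print(p,(M.T@(atz(c,q(*p),.085)-t)*1000).round(2))
print('plate far',pl*1000)
E
```

```text
(292.5, 43) [ 35.17   1.06 102.9 ]
(180, 0) [ 44.63 -23.55 102.93]
(182, 100) [ 22.31 -23.76 102.91]
(187, 200) [ -1.24 -23.29 102.89]
(405, 0) [ 44.61  25.67 102.88]
(403, 100) [ 22.3   25.88 102.86]
(401, 200) [ -1.23  26.11 102.84]
(396, 396) [-51.38  26.33 102.8 ]
plate far [33.12810993  0.74232829 71.32811726]
```

```bash

python3 -m crank '[[1,-0.04,0.04,0.8,0,0,-0.4],[1,0,0,1,0,0,0],[1,0,0,0.8,0,0,0],[1,0,0,0.3,0,0,0],[1,0,0,0,0,0,0]]' && python3 -m crank '[[1,0,0,0.2,0,0,0],[1,0,0,0.2,0,0,0],[1,0,0,0,0,0,0]]'; python3 -m crank '[[1,0,0,0.2,0,0,0],[1,0,0,0.2,0,0,0],[1,0,0,0,0,0,0]]'
```

```text
time: 11.8
eef_pos: [0.5303, -0.1538, 0.1586]
tcp_rot: [0.676, 0.737, -0.0, -0.001]
contact_force: [0.6, -0.3, -0.9]
opening: 0.124
time: 12.1
eef_pos: [0.5309, -0.1541, 0.1557]
tcp_rot: [0.676, 0.737, -0.0, -0.0]
contact_force: [0.5, 0.1, -1.6]
opening: 0.123
time: 12.4
eef_pos: [0.5307, -0.154, 0.1514]
tcp_rot: [0.676, 0.737, -0.0, -0.0]
contact_force: [0.3, -0.5, -1.1]
opening: 0.124
```

There's no contact force with the plate edge about 5 mm below the mouth, so it has entered. Continuing gently.

```bash

python3 -m crank '[[1,0,0,0.3,0,0,0],[1,0,0,0.3,0,0,0],[1,0,0,0.3,0,0,0],[1,0,0,0,0,0,0]]' && python3 -m crank '[[1,0,0,0.3,0,0,0],[1,0,0,0.3,0,0,0],[1,0,0,0.3,0,0,0],[1,0,0,0,0,0,0]]' && python3 w.py w8
```

```text
time: 12.8
eef_pos: [0.5305, -0.1539, 0.142]
tcp_rot: [0.676, 0.737, -0.0, -0.001]
contact_force: [-0.2, -0.4, -1.0]
opening: 0.125
time: 13.2
eef_pos: [0.5305, -0.1539, 0.1331]
tcp_rot: [0.676, 0.737, -0.0, -0.001]
contact_force: [-1.2, -0.3, -0.9]
opening: 0.125
tool shift cm [31.69  0.66  5.35]
yaw of tool y deg 4.93 zaxis [-7.e-04  4.e-04 -1.e+00]
13.25 [ 0.53067443 -0.15396348  0.13337037]
```

View pics/w8.png

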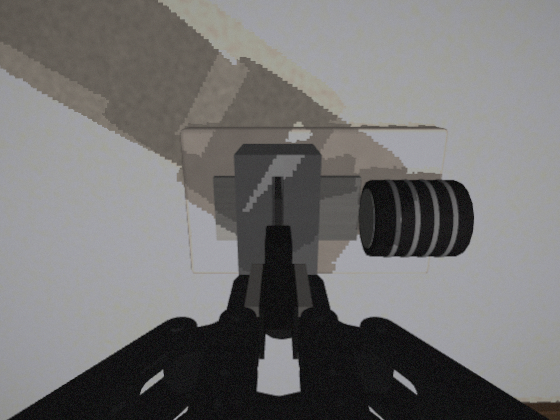

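The plate is in the slot at (277,190), well centred and with no force. About 17 mm remain.

```bash

python3 -m crank '[[1,0,0,0.3,0,0,0],[1,0,0,0.3,0,0,0],[1,0,0,0.3,0,0,0],[1,0,0,0.3,0,0,0],[1,0,0,0,0,0,0]]' && python3 -m crank '[[1,0,0,0.2,0,0,0],[1,0,0,0.1,0,0,0],[1,0,0,0,0,0,0]]' && python3 -m crank '[[1,0,0,0.1,0,0,0],[1,0,0,0,0,0,0]]'
```

```text
time: 13.75
eef_pos: [0.5305, -0.1539, 0.1211]
tcp_rot: [0.676, 0.737, -0.0, -0.001]
contact_force: [0.3, -0.6, -1.4]
opening: 0.116
time: 14.05
eef_pos: [0.5308, -0.154, 0.1186]
tcp_rot: [0.676, 0.737, -0.0, -0.0]
contact_force: [0.5, 0.0, -1.1]
opening: 0.116
time: 14.25
eef_pos: [0.5309, -0.1541, 0.1177]
tcp_rot: [0.676, 0.737, -0.0, -0.0]
contact_force: [0.1, 0.2, -1.6]
opening: 0.123
```

```bash

python3 -m crank '[[1,0,0,0.1,0,0,0],[1,0,0,0,0,0,0]]' && python3 -m crank '[[1,0,0,0.1,0,0,0],[1,0,0,0,0,0,0]]'
```

```text
time: 14.45
eef_pos: [0.5308, -0.154, 0.1167]
tcp_rot: [0.676, 0.737, -0.0, -0.0]
contact_force: [-0.1, 0.5, -0.6]
opening: 0.12
time: 14.65
eef_pos: [0.5312, -0.1541, 0.1163]
tcp_rot: [0.676, 0.737, 0.0, 0.0]
contact_force: [-0.0, 0.8, 1.7]
opening: 0.126
```

The floor has been felt, with force rising by about 3 N at the expected height. Releasing.

```bash

python3 -m crank '[[0.4,0,0,0,0,0,0],[0.2,0,0,0,0,0,0],[0,0,0,0,0,0,0],[0,0,0,0,0,0,0],[0,0,0,0,0,0,0]]' && python3 -m crank '[[0,0,0,-1,0,0,0],[0,0,0,-2,0,0,0],[0,0,0,-3,0,0,0],[0,0,0,-3,0,0,0],[0,0,0,0,0,0,0]]' && python3 w.py w9 slider_bar_grip
python3 - <<'E'
from h import *
c=cam('side','side9.png'); a=cv2.imread('pics/side9.png'); r=place_of('slider_bar_grip','side')
t=cam('top','top9.png');r2=place_of('slider_bar_grip','top')
print([(x['location'],x['p']) for x in r],[(x['location'],x['p']) for x in r2])
if r and r2: print(tri([ray(c,r[0]['location']),ray(t,r2[0]['location'])]))
b=cv2.imread('pics/w9.png')
cv2.imwrite('pics/z11.png',np.hstack([cv2.resize(a[130:250,240:340],(400,480),interpolation=2),cv2.resize(np.clip(b[120:340,186:370]*1.6,0,255).astype(np.uint8),(400,480))]))
E
```

```text
time: 15.15
eef_pos: [0.5309, -0.1541, 0.1158]
tcp_rot: [0.676, 0.737, -0.0, -0.0]
contact_force: [-1.3, 0.1, 0.4]
opening: 0.498
time: 15.65
eef_pos: [0.5338, -0.1554, 0.2123]
tcp_rot: [0.676, 0.737, 0.002, 0.005]
contact_force: [0.0, -0.5, 1.4]
opening: 0.501
tool shift cm [31.85  0.41 12.84]
yaw of tool y deg 4.94 zaxis [ 0.0061 -0.0031 -1.    ]
15.7 [ 0.53258461 -0.15488314  0.20951565]
slider_bar_grip [([271.1, 212.4], 0.8)]
[([300.3, 175.9], 0.58)] [([324.6, 219.7], 0.43)]
[ 0.5331198  -0.15599405  0.11490394]
```

View pics/z11.png

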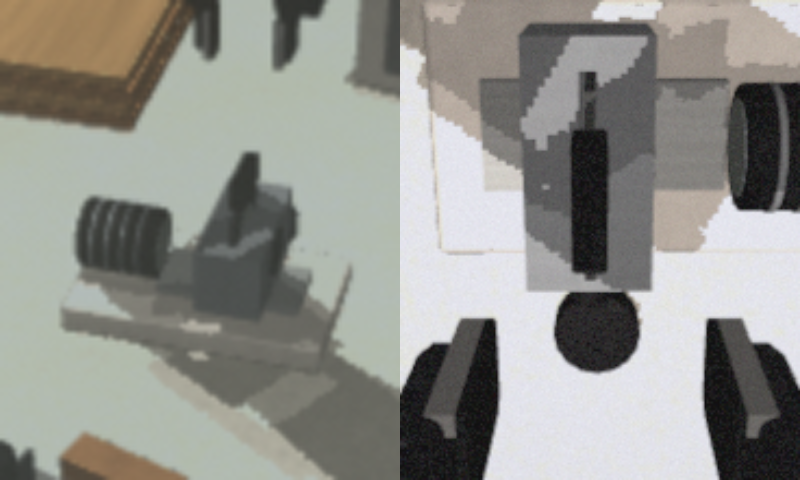

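View pics/side9.png

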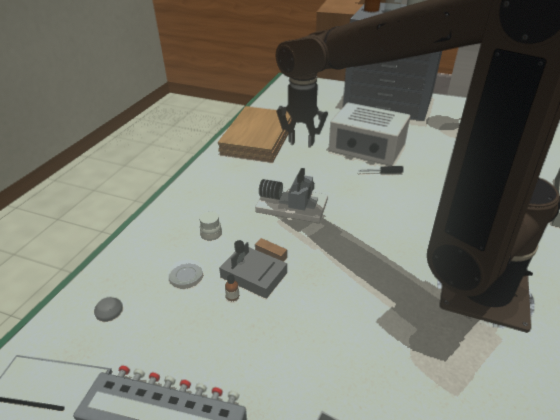

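The slider stands upright in the slot with its grip at (300,176) in the side view. The gripper is clear above it, and the knob slider is still in the rack.

```bash
python3 -m crank '[[0,0,0,0,0,0,0],[0,0,0,0,0,0,0],[0,0,0,0,0,0,0]]'; python3 -c "
from plant import *
print(sign_off())"
```

```text
time: 16.25
eef_pos: [0.5307, -0.154, 0.2053]
tcp_rot: [0.676, 0.737, -0.0, -0.0]
contact_force: [0.3, 1.0, -0.1]
opening: 0.504
the job is handed in; nothing more can be done
None
```

I moved the bar-grip slider from the rack into the carriage's slot, let go of it and handed the job in at about 16 s. No verdict was reported.

**Insertion:** I found the slot in the wrist camera, about (0.531, -0.155) m and turned about 4.5 degrees. The slider went down in small steps with almost no contact force. The first touch, about 3 N, came at the floor, with the grip about 117 mm above the bench.

**Last checks:**
- **Wrist and side views:** the slider stands upright in the slot with the gripper clear above it. The knob slider is still in the rack, and I saw nothing else on the bench moved.
- **Position from side and top cameras:** the grip came out at z of about 0.115 m, inside the 0.112 to 0.121 m allowed. That is 2 mm below the height I felt, about the accuracy of the camera calibration.

No check failed. The only disagreement is that 2 mm in height.

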